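Tip out capacitors and hold test tweezers at the 10 mm gap

TASK

Get the capacitor check ready: take the white cup, tip its six capacitors gently, from low down, into the shallow black tray, and stand the empty cup upright on the bench again, where the tweezers will not touch it. Then take the measuring tweezers from their holder, bring the two tips close above (within 20 mm of, not touching) the middle of the widest pair of lines on the black card, one tip over each line, and squeeze until the tip gap matches these lines, 10 mm. Finish while holding the tweezers there in the air at that gap, quite steady, so that the meter can take its open correction; leave everything else on the bench as it is.

Things in the scene. Friction and masses are not known exactly. Their poses are not given: they have to be found in the camera images.
- cup: loose white plastic cup, round and open at the top, 75 mm high, outside diameter 52 mm at the foot widening straight to 68 mm at the rim, wall 2.5 mm, 60 g, slippery inside. Origin: centre of its underside; z points up through the mouth. It starts upright on the bench with the six capacitors in it (126 g in all). It stands left or right of the middle.
- cap0: one of six alike capacitors: black cylinder 20 mm across and 25 mm long with two short flat pins, 10 mm apart, at its +z end, 11 g. Origin: its centre; z along the cylinder. They start standing in the cup in two layers of three.
- cap1: another capacitor, like cap0.
- cap2: another capacitor, like cap0.
- cap3: another capacitor, like cap0.
- cap4: another capacitor, like cap0.
- cap5: another capacitor, like cap0.
- tray: fixed shallow black open tray, 120 mm (its x) x 160 mm (its y), 38 mm high, wall and floor 4 mm; a thin lip stands out 8 mm round the rim. Origin: centre of its underside. It stands at the far left or far right.
- card: fixed flat black gauge card, 60 mm (its x) x 110 mm (its y), 3 mm thick; three pairs of white lines, 18 mm long, parallel to its x, the lines of a pair 5, 7.5 and 10 mm apart. The widest pair (10 mm) is nearest its +y end. Origin: centre of its underside. It stands at the far left or right, across from the tray; its x points away from the robot within 0.4 rad.
- line_a (a point): middle of the first line of the widest pair, on the card's top face, 37 mm from the card's centre towards its +y.
- line_b (a point): middle of the second line of the widest pair, on the card's top face, 27 mm from the card's centre towards its +y, 10 mm from line_a.
- holder: fixed grey holder of the tweezers, left or right of the middle, across from the cup: base plate 155 x 46 mm, 5 mm high; at -90 to -60 mm along its x a cradle block 34 mm wide, 35 mm high; at +37 to +43 mm a crossbar 46 mm wide, 30.5 mm high; fingers have room between. Origin: on the bench below the tweezers' origin; x as the tips point, away from the robot within 0.45 rad.
- tweezers: loose measuring tweezers, no cable, 151 mm long, 84 g: grey body block (40 x 20 x 16 mm) at the rear, two mirror-image sprung arms with black finger grips (58 mm long, 12 mm high) and brass tips. Origin: centre line, midway between the finger grips, mid height; x points to the tips, z up, arms move along y. Starts level in the holder, origin 34 mm above the bench; lifts out upwards.
- tip_left (a point): inner face of the end of the left (+y of the tweezers) tip, mid height, 59 mm ahead of the tweezers' origin; tips are 2 mm thick, 4 mm high. Tip gap = distance tip_left to tip_right: 24 mm when free. Gripped at the origin, the gap shrinks 1.8 mm for each 1 mm less width over the finger grips.
- tip_right (a point): inner face of the end of the right (-y) tip, like tip_left. The tweezers balance 17 mm behind their origin. Width over the outer faces of the finger grips at the origin: 32 mm when free (faces splayed 0.05 rad each towards the tips), 24.2 mm at a tip gap of 10 mm (faces parallel).
- tail (a point): lower edge of the rear end of the tweezers' body, 91 mm behind and 8 mm below their origin; it must not rest on the bench at the end.
- tw_arm_left (a joint): inward turn of the left arm, rad: 0 free (gap 24 mm), 0.052 at a gap of 10 mm, 0.089 tips shut; the right arm moves alike. Hinges 75 mm behind the tweezers' origin. Squeezing at the origin takes about 4 N per side to start, 9 N at the 10 mm gap, 12 N shut; it springs open when let go.
- screwdriver: screwdriver with black handle, 170 mm long, lying in the middle near the robot. Bystander.
- volume_knob: turned champagne-aluminium volume knob, 42 mm across, 24 mm high, in the middle of the mat. Bystander.
- solder_reel: grey reel of solder, 52 mm across, 40 mm high, standing upright beyond the knob. Bystander.
- heatsink: black finned heatsink, 50 x 120 x 40 mm, at the far middle of the mat. Bystander.
- toroid: toroidal transformer wrapped in yellowish tape, 96 mm across, 44 mm high, at the right (-y) end of the mat. Bystander.
- cleaner: white bottle with black cap and paper label, 52 mm across, 130 mm tall, at the left (+y) end of the mat. Bystander.

How it is judged:
By the outcome, as a careful person would: the job done as asked, in the order asked, and still so for the second after the job is handed in, while the arm keeps its last pose, push and grip.
It also fails if it takes over 72 s, if anything falls off the work surface, if the arm or the gripper's body presses on something with over 40 N, if the wrist force passes 120 N, or if a joint passes its speed limit or range.

ROBOT

A 6-joint arm with a two-finger parallel gripper is mounted at the origin on the work surface. World frame = base frame: x ahead of the robot, y to its left, z up, the work surface at z = 0. Lengths are in m, angles in rad, forces in N, time in s.
With the tool pointing down it reaches from about 0.325 to 0.85 m from the base axis. Payload 4.4 kg.
Tool frame: the origin (TCP) lies on the centre line of the jaws, within the pads' length; the fingertips stand 19 mm ahead of it and the grasp point (between the pads) is the TCP; z points along the fingers, y is the line along which they close (so a half turn about z gives the same grasp; the last joint's range is limited). The gripper opens to 94 mm and grips with 3 to 60 N. Pads are 16 mm wide; open, the fingers measure 119 mm over their backs; the gripper's body (75 mm by 177 mm) begins 78 mm behind the grasp point.
Start: joints at [1.06, 0.207, 1.542, -0, 1.393, -0.15], TCP at [0.203, 0.538, 0.224] pointing down, gripper open.
Joint ranges: [-2.73, 2.73], [-0.86, 2.22], [0.23, 2.46], [-1.11, 4.25], [0.08, 2.63], [-2.82, 2.82]. Speed limits (rad/s): [2.79, 2.79, 3.14, 3.14, 3.14, 3.14].

INTERFACE

Orientations are given as a rotation vector (axis times angle).
In Python, from bench import r gives the robot as it stands. Calls block until the motion is done:
- r.movep(position, orientation): joint-space move of the TCP to a pose.
- r.servo_line(position, v=0.15, orientation=None, guard=None): straight line of the TCP; orientation=None keeps the orientation; v is the mean speed in m/s. With guard (N) it stops when the force on the tool has changed by that much, and returns True; else False.
- r.move_joints(angles): joint-space move.
- r.gripper_to(opening, newtons=None): finger opening in m; newtons is the grip in N (None keeps the last); returns when the fingers have stopped.
- r.wait(seconds).
- r.solve_ik(position, orientation): joint angles nearest the present ones, or None.
- r.get_obs(): the state.
- r.snapshot(name): name is "side" or "top" or "wrist"; returns a dict with "img" (480x640x3 uint8, blue, green, red), "range_z" (480x640 float32, m along the optical axis (not along the pixel's ray), 0 where there is no reading), "camera_matrix" (3x3 intrinsics, pixels), "extrinsics" (4x4, takes a point from camera to world coordinates); the wrist camera has in their place "T_tool_cam" (4x4, takes a point from camera to tool coordinates, whose origin is the TCP and whose axes are the flange's). Camera axes: x right, y down, z forward; pixel columns grow to the right and rows downward; lengths in m; the calibration is good to about 2 mm. A picture is of the moment at which its call begins: read the wrist's pose just before it.
A pose or a line that the arm cannot do raises r.PlanningError and nothing moves.
- r.close_job(): hands the job in; it is judged then, once.
Trained networks look in the newest picture that a camera, given by its name, has taken for a name from the list of things; names that differ only in an ending like _2 or _b are one class to them, and where a whole thing is asked for, a point or a joint stands for the part that bears it (a point fixed in the world has none). Each returns a list of dicts, best first, with "p" (0 to 1); they miss things now and then, are a little off and sometimes report something else, mostly with a low value. They report only what shows in the picture. A call takes as long as a camera call.
- r.find_in(target, camera): "centre" ([x, y, z] in m, in the coordinates of the camera as it stood for that picture, good to about 4 mm: the middle of the surface that is visible of it).
- r.cut_out(target, camera): "region" (480x640 bool, what is visible of it).
The state is a dict: "t": time; "qpos": joint angles; "joint_velocities": joint speeds; "joint_torque": joint torques, N m; "tool_pos": TCP position; "tool_rot": TCP orientation; "wrist_force": force on the tool from outside, world axes, zero at the start; "moment": the same for the moment, N m; "grip_width": finger opening in m; "grasp_force": force on a finger pad.
Only numpy, scipy, OpenCV 4.12 (cv2) and the standard library are available. Lean on these libraries where they do the work, as an engineer would, in place of code of your own. Each camera call takes 0.05 s, during which the arm holds its last target. There are 200 camera calls.

## Working session

There is one attempt and no reset: what is moved stays moved. The work goes in short steps, each a Python script; the robot and the scene stay as the last script left them, time stands still between calls to the robot, and variables do not carry over. Pictures are saved under pics/ and viewed, at most 10 in all, crops included, and the job is handed in when it is done.

```bash
mkdir -p pics; ls; cat > h.py <<'E'
import numpy as np, cv2
from bench import r
from scipy.spatial.transform import Rotation as R
def W(s,p):
    E=s["extrinsics"]; return (E[:3,:3]@np.asarray(p).T).T+E[:3,3]
def pts(s):
    z=s["range_z"]; K=s["camera_matrix"]; v,u=np.mgrid[:480,:640]
    P=np.stack([(u-K[0,2])*z/K[0,0],(v-K[1,2])*z/K[1,1],z],-1)
    return W(s,P.reshape(-1,3)).reshape(480,640,3)
E
python3 - <<'E'
from h import *
o=r.get_obs(); print({k:np.round(v,3) for k,v in o.items()})
for c in ["top","side"]:
    s=r.snapshot(c); cv2.imwrite(f"pics/{c}0.png",s["img"]); P=pts(s)
    np.savez(f"{c}0.npz",**s)
    print(c,np.round(s["extrinsics"],3).tolist())
    for n in ["cup","tray","card","holder","tweezers","screwdriver","volume_knob","solder_reel","heatsink","toroid","cleaner"]:
        d=r.find_in(n,c); m=r.cut_out(n,c)
        t=[]
        if m:
            g=m[0]["region"]&(s["range_z"]>0); q=P[g]
            t=[g.sum(),np.round(q.min(0),3).tolist(),np.round(q.max(0),3).tolist()] if g.sum() else []
            np.save(f"m_{c}_{n}.npy",m[0]["region"])
        print(n,[(np.round(W(s,e["centre"]),3).tolist(),round(e["p"],2)) for e in d[:2]],t)
E
```

```text
bench.py
pics
{'t': np.float64(0.0), 'qpos': array([ 1.06 ,  0.207,  1.543,  0.   ,  1.393, -0.151]), 'joint_velocities': array([-0.001, -0.001, -0.002,  0.   ,  0.   , -0.003]), 'joint_torque': array([ 1.0000e-03, -3.7087e+01, -2.8142e+01,  7.0000e-02,  3.6000e-02,
       -0.0000e+00]), 'tool_pos': array([0.203, 0.537, 0.223]), 'tool_rot': array([-5.63e-01, -3.09e+00,  3.00e-03]), 'wrist_force': array([-0.695, -0.918, -0.752]), 'moment': array([-0.013,  0.003,  0.008]), 'grasp_force': np.float64(0.0), 'grip_width': np.float64(0.094)}
top [[-0.006, -0.984, 0.176, 0.365], [-1.0, 0.002, -0.026, 0.011], [0.025, -0.176, -0.984, 1.285], [0.0, 0.0, 0.0, 1.0]]
cup [([0.481, -0.166, 0.048], 0.61)] [np.int64(428), [0.441, -0.185, -0.004], [0.515, -0.12, 0.08]]
tray [([0.62, 0.175, 0.004], 0.75)] [np.int64(4207), [0.535, 0.078, -0.008], [0.706, 0.269, 0.045]]
card [([0.665, -0.191, -0.001], 0.74)] []
holder [([0.456, 0.211, 0.001], 0.84)] [np.int64(830), [0.376, 0.166, -0.003], [0.53, 0.244, 0.043]]
tweezers [([0.446, 0.201, 0.035], 0.9), ([0.456, 0.214, -0.003], 0.29)] [np.int64(354), [0.393,
[... 1328 characters left out ...]
]]
screwdriver [([0.403, -0.003, 0.019], 0.81)] [np.int64(309), [0.355, -0.028, 0.001], [0.516, 0.012, 0.029]]
volume_knob [([0.604, 0.015, 0.024], 0.56)] [np.int64(189), [0.583, -0.045, -0.002], [0.633, 0.027, 0.029]]
solder_reel [([0.699, 0.011, 0.036], 0.66), ([0.477, -0.132, 0.056], 0.55)] [np.int64(302), [0.677, -0.024, -0.002], [0.737, 0.032, 0.045]]
heatsink [([0.777, 0.033, 0.036], 0.97)] [np.int64(634), [0.742, -0.049, -0.002], [0.831, 0.079, 0.044]]
toroid [([0.604, -0.454, 0.039], 0.64)] [np.int64(459), [0.561, -0.6, -0.0], [0.662, -0.427, 0.052]]
cleaner [([0.578, 0.493, 0.077], 0.83), ([0.667, -0.191, 0.003], 0.23)] [np.int64(1019), [0.559, 0.371, -0.001], [0.631, 0.503, 0.133]]
```

View pics/top0.png

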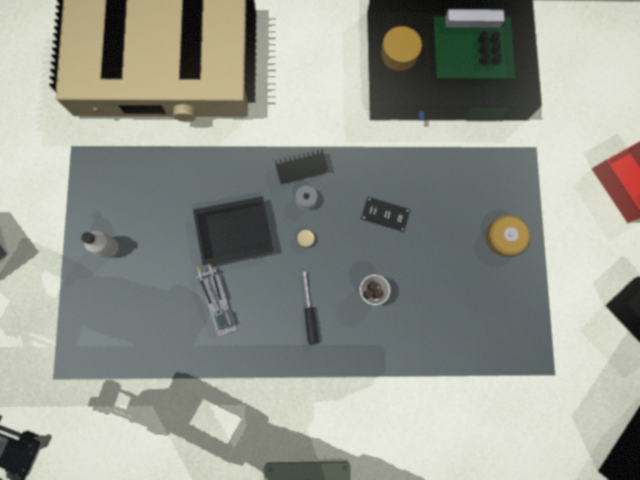

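```bash
python3 - <<'E'
from h import *
for c in ["top","side"]:
    s=dict(np.load(f"{c}0.npz")); P=pts(s); ok=s["range_z"]>0
    # cup rim: points z 0.06-0.085 near cup
    g=ok&(np.hypot(P[...,0]-.48,P[...,1]+.15)<.07)&(P[...,2]>.068)
    q=P[g]; 
    (cx,cy),rad=cv2.minEnclosingCircle(q[:,:2].astype(np.float32)); print(c,"rim",cx,cy,rad,np.median(q[:,2]))
    g=ok&(abs(P[...,0]-.62)<.13)&(abs(P[...,1]-.175)<.13)&(P[...,2]>.031)&(P[...,2]<.06)&(P[...,0]>.535)
    print(c,"tray",cv2.minAreaRect(P[g][:,:2].astype(np.float32)),np.median(P[g][:,2]))
print(r.get_obs()['t'])
w=r.snapshot("wrist"); print(np.round(w["T_tool_cam"],3),w["camera_matrix"])
E
```

```text
top rim 0.4746434986591339 -0.1520235687494278 0.034168560057878494 0.07364305810595928
top tray ((0.6415508389472961, 0.14577189087867737), (0.1729854941368103, 0.23270964622497559), 12.503260612487793) 0.03673666592407587
side rim 0.4762426018714905 -0.14962641894817352 0.03613853082060814 0.07351298936032452
side tray ((0.642789363861084, 0.1480948030948639), (0.16990017890930176, 0.23423153162002563), 12.779236793518066) 0.03791593587783937
2.3
[[-0.001 -0.958 -0.288  0.084]
 [ 1.    -0.001  0.    -0.   ]
 [-0.    -0.288  0.958 -0.159]
 [ 0.     0.     0.     1.   ]] [[368.06602864   0.         321.71451384]
 [  0.         368.06602864 237.78507167]
 [  0.           0.           1.        ]]
```

```bash
cat >> h.py <<'E'
def rot(az,pitch=np.pi/2,roll=0):
    """tool z pointing at azimuth az, pitch below horizontal (pi/2=down); tool x up-ish/forward; y horizontal"""
    z=np.array([np.cos(az)*np.cos(pitch),np.sin(az)*np.cos(pitch),-np.sin(pitch)])
    x=np.array([np.cos(az)*np.sin(pitch),np.sin(az)*np.sin(pitch),np.cos(pitch)])
    return R.from_matrix(np.stack([x,np.cross(z,x),z],1))
def wsnap():
    o=r.get_obs(); s=r.snapshot("wrist"); T=np.eye(4); T[:3,:3]=R.from_rotvec(o["tool_rot"]).as_matrix(); T[:3,3]=o["tool_pos"]
    s["extrinsics"]=T@s["T_tool_cam"]; return s
def onplane(s,uv,h):
    K=s["camera_matrix"];E=s["extrinsics"]; uv=np.atleast_2d(uv).astype(float)
    d=np.stack([(uv[:,0]-K[0,2])/K[0,0],(uv[:,1]-K[1,2])/K[1,1],np.ones(len(uv))],1)@E[:3,:3].T
    return E[:3,3]+d*((h-E[2,3])/d[:,2])[:,None]
E
python3 - <<'E'
from h import *
np.set_printoptions(suppress=True,precision=3)
for nm,p,az in [("tw",[.40,.19,.22],0.1),("card",[.55,-.17,.22],-.2)]:
    r.movep(p,rot(az).as_rotvec()); r.wait(.2)
    s=wsnap(); cv2.imwrite(f"pics/w_{nm}.png",s["img"]); np.savez(f"w_{nm}.npz",**s)
    P=pts(s)
    for n in (["tweezers","holder","tip_left","tray"] if nm=="tw" else ["card","cup","line_a"]):
        d=r.find_in(n,"wrist"); m=r.cut_out(n,"wrist")
        print(n,[(W(s,e["centre"]),round(e["p"],2)) for e in d[:3]])
        if m: np.save(f"m_w_{n}.npy",m[0]["region"]); g=m[0]["region"]&(s["range_z"]>0); print(g.sum(),P[g].min(0),P[g].max(0))
    print(r.get_obs()["t"],r.get_obs()["qpos"])
# IK study
for p,az in [([.475,-.15,.04],-.3),([.475,-.15,.04],.3),([.475,-.15,.04],1.0)]:
    for pit in [0,15,30,45,60]:
        q=r.solve_ik(p,rot(az,np.radians(pit)).as_rotvec()); print(p,az,pit,q)
for p in ([.6,.175,.11],[.6,.13,.11]):
  for az in [-.3,.3,.6,1,1.4]:
    print(p,az,[(pit,r.solve_ik(p,rot(az,np.radians(pit)).as_rotvec()) is not None) for pit in [90,105,120,135,150,165]])
E
```

```text
tweezers [(array([0.457, 0.209, 0.042]), 0.9)]
2143 [0.385 0.179 0.002] [0.539 0.253 0.043]
holder [(array([0.48 , 0.238, 0.041]), 0.62)]
5272 [ 0.378  0.164 -0.002] [0.535 0.258 0.04 ]
tip_left [(array([0.481, 0.239, 0.037]), 0.56), (array([0.56 , 0.466, 0.011]), 0.3)]
663 [ 0.431  0.21  -0.   ] [0.532 0.254 0.041]
tray [(array([0.577, 0.171, 0.006]), 0.85)]
42 [ 0.459 -0.131 -0.002] [ 0.477 -0.125  0.004]
4.6333 [ 0.248 -0.079  1.854 -0.     1.367  1.718]
card [(array([ 0.666, -0.191,  0.002]), 0.56)]
7758 [ 0.623 -0.253 -0.003] [ 0.711 -0.133  0.005]
cup [(array([ 0.465, -0.147,  0.062]), 0.88), (array([0.609, 0.108, 0.012]), 0.37)]
3555 [ 0.397 -0.186 -0.003] [ 0.51  -0.103  0.075]
line_a [(array([ 0.67 , -0.193,  0.003]), 0.81)]
7611 [ 0.623 -0.253 -0.001] [ 0.71  -0.133  0.005]
6.6333 [-0.45   0.211  1.545 -0.     1.385  1.321]
[0.475, -0.15, 0.04] -0.3 0 [-0.831  1.128  2.361  2.584  1.868 -1.752]
[0.475, -0.15, 0.04] -0.3 15 None
[0.475, -0.15, 0.04] -0.3 30 None
[0.475, -0.15, 0.04] -0.3 45 [-0.636  0.117  2.429  2.159  0.284 -0.85 ]
[0.475, -0.15, 0.04] -0.3 60 [-0.568  0.0
[... 1054 characters left out ...]

[0.6, 0.175, 0.11] 1 [(90, True), (105, True), (120, True), (135, True), (150, True), (165, True)]
[0.6, 0.175, 0.11] 1.4 [(90, True), (105, True), (120, True), (135, True), (150, True), (165, True)]
[0.6, 0.13, 0.11] -0.3 [(90, True), (105, True), (120, True), (135, True), (150, True), (165, True)]
[0.6, 0.13, 0.11] 0.3 [(90, True), (105, True), (120, True), (135, True), (150, True), (165, False)]
[0.6, 0.13, 0.11] 0.6 [(90, True), (105, True), (120, True), (135, True), (150, True), (165, True)]
[0.6, 0.13, 0.11] 1 [(90, True), (105, True), (120, True), (135, True), (150, True), (165, True)]
[0.6, 0.13, 0.11] 1.4 [(90, True), (105, True), (120, True), (135, True), (150, True), (165, True)]
```

```bash
cat > fit.py <<'E'
from h import *
np.set_printoptions(suppress=True,precision=4)
def lines(s,c=(.667,-.19),view=None):
    """white strokes on card -> line centres & card pose"""
    P=onplane(s,np.stack(np.mgrid[:640,:480],-1).reshape(-1,2),.003).reshape(640,480,3).transpose(1,0,2)
    near=np.hypot(P[...,0]-c[0],P[...,1]-c[1])<.055
    g=s["img"].min(2); m=(near&(g>110)).astype(np.uint8)
    n,l,st,ce=cv2.connectedComponentsWithStats(m); out=[]
    for i in range(1,n):
        if st[i,4]<15: continue
        q=P[l==i][:,:2].astype(np.float32); (cx,cy),(a,b),an=cv2.minAreaRect(q)
        out.append((cx,cy,max(a,b),min(a,b),st[i,4],ce[i]))
    return out
if __name__=="__main__":
    s=dict(np.load("w_card.npz"))
    for o in lines(s): print(np.round(o[:5],4),o[5])
    q=pts(s)[np.load("m_w_card.npy")&(s["range_z"]>0)]; print("card",cv2.minAreaRect(q[:,:2].astype(np.float32)),np.median(q[:,2]))
    g=np.load("m_w_cup.npy")&(s["range_z"]>0); q=pts(s)[g]; q=q[q[:,2]>.066]; print("rim",cv2.minEnclosingCircle(q[:,:2].astype(np.float32)),np.median(q[:,2]))
    for c in ["top","side"]:
        t=dict(np.load(f"{c}0.npz")); g=np.load(f"m_{c}_tray.npy")&(t["range_z"]>0); q=pts(t)[g]; print("tray",cv2.minAreaRect(q[:,:2].astype(np.float32)))
    s2=dict(np.load("w_tw.npz")); P=pts(s2); z=s2["range_z"]
    g=np.load("m_w_tweezers.npy")&(z>0); q=P[g]; q=q[q[:,2]>.03]; print("tw",cv2.minAreaRect(q[:,:2].astype(np.float32)))
    g=np.load("m_w_holder.npy")&(z>0); q=P[g]; q=q[q[:,2]<.012]; print("hold",cv2.minAreaRect(q[:,:2].astype(np.float32)))
    im=np.hstack([s["img"],s2["img"]]); cv2.imwrite("pics/both.png",cv2.resize(im,(800,300),interpolation=cv2.INTER_AREA))
    cv2.imwrite("pics/twcrop.png",cv2.resize(s2["img"][60:300,200:520],(800,600)))
E
python3 fit.py
```

```text
[   0.7078   -0.2029    0.0896    0.0244 2051.    ] [323.9137  42.3218]
[ 0.7037 -0.1533  0.0043  0.0037 23.    ] [273.087   56.2174]
[ 0.6822 -0.1388  0.03    0.0028 88.    ] [263.6364  83.9091]
[ 0.6771 -0.1579  0.0186  0.0025 59.    ] [284.3898  85.4576]
[ 0.6743 -0.1676  0.0187  0.0025 55.    ] [294.8364  86.5273]
[ 0.6659 -0.1935  0.018   0.0027 58.    ] [323.3621  89.569 ]
[ 0.664  -0.2007  0.0187  0.0025 58.    ] [331.1552  90.3966]
[ 0.6563 -0.2252  0.0188  0.0025 57.    ] [357.8596  93.3333]
[ 0.6549 -0.2299  0.0181  0.0025 57.    ] [363.0351  93.7368]
[ 0.658  -0.1393  0.0047  0.0039 25.    ] [270.08 110.44]
[   0.6267   -0.1773    0.0903    0.0251 1770.    ] [315.2689 132.9028]
card ((0.6669527292251587, -0.19278019666671753), (0.11183294653892517, 0.06181550398468971), 72.53083801269531) 0.0016681197537218584
rim ((0.47604799270629883, -0.15203368663787842), 0.034127578139305115) 0.07257863488480087
tray ((0.623464047908783, 0.17722108960151672), (0.1498604267835617, 0.17907388508319855), 11.761124610900879)
tray ((0.6234399676322937, 0.17497844994068146), (0.14168083667755127, 0.17142052948474884), 11.977113723754883)
tw ((0.4658469259738922, 0.21553680300712585), (0.14967815577983856, 0.034522056579589844), 18.65361976623535)
hold ((0.45506858825683594, 0.21100451052188873), (0.15743900835514069, 0.04802808538079262), 19.909303665161133)
```

View pics/both.png

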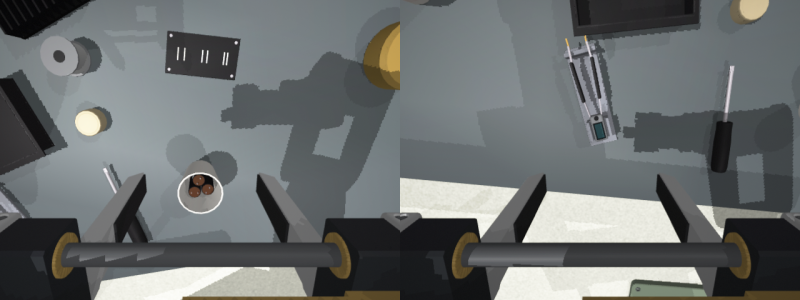

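```bash
python3 - <<'E'
from h import *
np.set_printoptions(suppress=True,precision=2)
c=np.array([.4755,-.1515,.043]); az=1.0; d=np.radians
z=rot(az,d(30)).as_matrix()[:,2]
for p,pi in [(c-.13*z+[0,0,.1],30),(c-.13*z,30),(c,30),(c+[0,0,.09],30),([.595,.13,.13],30),([.595,.13,.09],30),([.595,.13,.09],60),([.595,.13,.09],90),([.595,.13,.09],120),([.595,.13,.09],150),([.595,.13,.09],158),([.44,-.30,.13],30),([.44,-.30,.045],30),(np.array([.44,-.30,.045])-.13*z,30)]:
    print(np.round(p,3),pi,r.solve_ik(p,rot(az,d(pi)).as_rotvec()))
t0=r.get_obs()["t"]
r.movep(c-.13*z+[0,0,.1],rot(az,d(30)).as_rotvec()); print(r.get_obs()["t"]-t0)
r.servo_line(c-.13*z,v=.2,guard=15)
print(r.servo_line(c,v=.12,guard=8), r.get_obs()["t"])
s=wsnap(); cv2.imwrite("pics/grasp.png",s["img"])
E
```

```text
[ 0.41 -0.25  0.21] 30 [-1.23  0.37  1.75  0.77  1.77 -0.81]
[ 0.41 -0.25  0.11] 30 [-1.23  0.54  1.76  0.76  1.63 -0.94]
[ 0.48 -0.15  0.04] 30 [-1.04  0.61  1.86  0.89  1.42 -0.98]
[ 0.48 -0.15  0.13] 30 [-1.04  0.42  1.88  0.88  1.53 -0.84]
[0.59 0.13 0.13] 30 [-0.42  0.36  1.99  1.27  1.11 -0.67]
[0.59 0.13 0.09] 30 [-0.42  0.45  1.99  1.31  1.09 -0.76]
[0.59 0.13 0.09] 60 [-0.18  0.29  1.85  0.64  0.89  0.01]
[0.59 0.13 0.09] 90 [0.07 0.41 1.57 0.   1.16 0.64]
[0.59 0.13 0.09] 120 [ 0.25  0.7   1.23 -0.35  1.61  0.88]
[0.59 0.13 0.09] 150 [ 0.35  1.04  0.89 -0.63  2.06  0.87]
[0.59 0.13 0.09] 158 [ 0.37  1.13  0.81 -0.73  2.17  0.84]
[ 0.44 -0.3   0.13] 30 [-1.22  0.59  1.61  0.77  1.7  -0.86]
[ 0.44 -0.3   0.04] 30 [-1.22  0.74  1.6   0.76  1.6  -0.96]
[ 0.38 -0.4   0.11] 30 [-1.35  0.72  1.44  0.68  1.81 -0.92]
1.8416999999999994
False 10.3583
```

View pics/grasp.png

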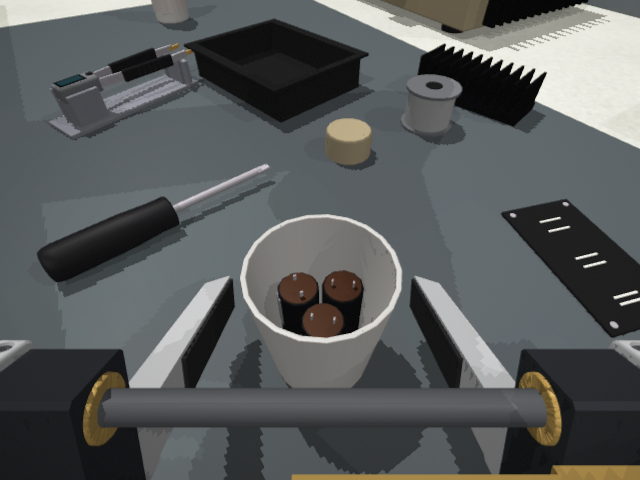

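```bash
python3 - <<'E'
from h import *
np.set_printoptions(suppress=True,precision=3)
c=np.array([.4755,-.1515,.043]); az=1.0; d=np.radians
r.gripper_to(.045,18); o=r.get_obs(); print(o["t"],o["grip_width"],o["grasp_force"])
r.servo_line(c+[0,0,.02],v=.06); o=r.get_obs(); print(o["grip_width"],o["wrist_force"])
r.servo_line(c+[0,0,.09],v=.12)
r.servo_line([.595,.13,.125],v=.2); r.servo_line([.595,.125,.09],v=.1)
o=r.get_obs(); print(o["t"],o["grip_width"],o["wrist_force"],o["tool_pos"])
r.servo_line([.595,.135,.09],v=.01*60/60,orientation=rot(az,d(75)).as_rotvec())
o=r.get_obs(); print(o["t"],o["grip_width"],o["tool_pos"])
s=r.snapshot("side"); cv2.imwrite("pics/side1.png",cv2.resize(s["img"][120:360,60:380],(800,600)))
E
```

```text
11.0083 0.06324562655002293 17.859565766157175
0.0629141929768227 [ 1.21  -0.344 -1.123]
14.4083 0.06294581053077486 [ 0.091 -0.34  -1.818] [0.595 0.125 0.09 ]
15.5833 0.06278593184717275 [0.594 0.135 0.09 ]
```

View pics/side1.png

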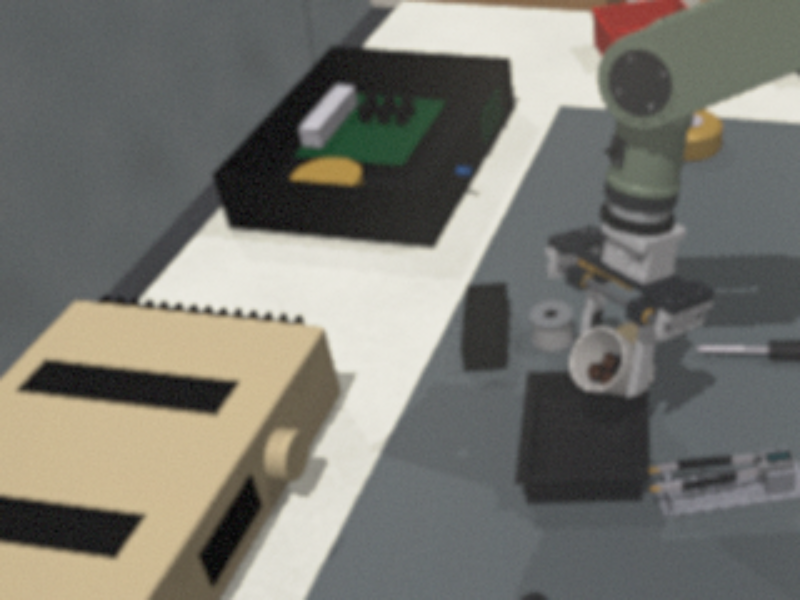

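```bash
python3 - <<'E'
from h import *
np.set_printoptions(suppress=True,precision=3)
az=1.0; d=np.radians
for p,pit,v in [([.595,.13,.08],100,.012),([.595,.136,.08],118,.004),([.595,.130,.081],132,.003),([.595,.136,.083],148,.004)]:
    r.servo_line(p,v=v,orientation=rot(az,d(pit)).as_rotvec()); o=r.get_obs(); print(pit,o["t"],o["grip_width"],o["wrist_force"])
r.wait(.3)
s=r.snapshot("side"); a=cv2.resize(s["img"][240:360,220:360],(420,360)); m=r.cut_out("cap0","side"); print("caps seen",len(m),[round(e["p"],2) for e in m])
t=r.snapshot("top"); b=cv2.resize(t["img"][180:300,180:320],(380,360)); cv2.imwrite("pics/pour.png",np.hstack([a,b]))
E
```

```text
100 16.7167 0.06315396807282445 [ 0.544 -0.228 -0.439]
118 18.3667 0.0626447834594415 [ 0.113  0.419 -2.013]
132 20.5417 0.06279752102839191 [-0.828 -0.256 -1.254]
148 22.275 0.06277560937635915 [0.188 0.408 0.301]
caps seen 1 [0.58]
```

View pics/pour.png

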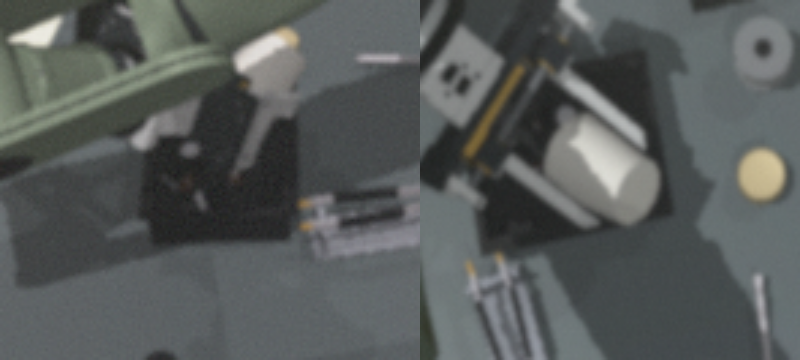

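```bash
python3 - <<'E'
from h import *
np.set_printoptions(suppress=True,precision=3)
az=1.0; d=np.radians
r.servo_line([.595,.13,.15],v=.1)
r.movep([.585,.11,.15],rot(az,d(90)).as_rotvec())
s=wsnap(); a=s["img"]; print([ (np.round(W(s,e["centre"]),3),round(e["p"],2)) for e in r.find_in("cap0","wrist")])
t=r.snapshot("top"); b=t["img"]; 
r.movep([.56,.06,.15],rot(az,d(30)).as_rotvec()); r.wait(.1)
s=wsnap(); cv2.imwrite("pics/empty.png",np.hstack([cv2.resize(s["img"],(400,300)),cv2.resize(a,(400,300))])); cv2.imwrite("pics/topx.png",b)
o=r.get_obs(); print(o["t"],o["grip_width"],o["wrist_force"])
E
```

```text
[(array([0.583, 0.188, 0.027]), 0.95), (array([0.657, 0.193, 0.019]), 0.86), (array([0.618, 0.207, 0.02 ]), 0.85), (array([0.605, 0.176, 0.024]), 0.8), (array([0.629, 0.164, 0.02 ]), 0.73), (array([0.651, 0.171, 0.025]), 0.7)]
25.8417 0.06320727030907135 [-0.368  0.777 -0.133]
```

View pics/empty.png

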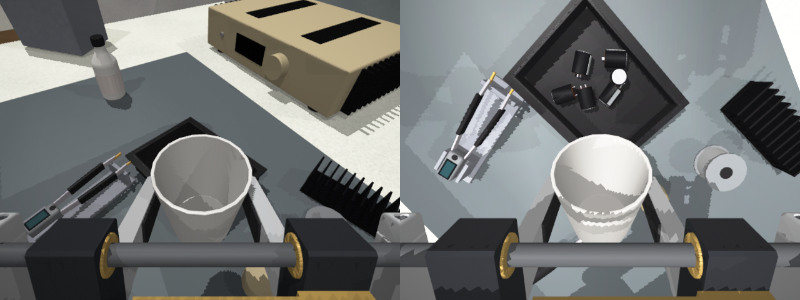

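```bash
python3 - <<'E'
from h import *
np.set_printoptions(suppress=True,precision=3)
az=1.0; d=np.radians; rv=rot(az,d(30)).as_rotvec(); z=rot(az,d(30)).as_matrix()[:,2]
r.movep([.44,-.28,.12],rv); r.servo_line([.44,-.28,.055],v=.12)
print(r.servo_line([.44,-.28,.041],v=.03,guard=4), r.get_obs()["tool_pos"])
r.wait(.1); r.gripper_to(.094,18)
p=r.get_obs()["tool_pos"]; r.servo_line(p-.13*z,v=.25)
s=wsnap(); P=pts(s); m=r.cut_out("cup","wrist")
q=P[m[0]["region"]&(s["range_z"]>0)]; q=q[q[:,2]>.068]; print("rim",cv2.minEnclosingCircle(q[:,:2].astype(np.float32)),q[:,2].max(),r.get_obs()["t"])
cv2.imwrite("pics/placed.png",cv2.resize(s["img"],(400,300)))
# tweezers look: az .34
r.movep([.41,.19,.20],rot(.34).as_rotvec()); r.wait(.15)
s=wsnap(); np.savez("w_tw2.npz",**s); cv2.imwrite("pics/tw2.png",s["img"])
for n in ["tweezers","holder"]:
    m=r.cut_out(n,"wrist"); print(n,[round(e["p"],2) for e in m]); np.save(f"m_w2_{n}.npy",m[0]["region"])
print(r.get_obs()["t"])
a=cv2.resize(s["img"][60:300,170:490],(800,600)); cv2.imwrite("pics/tw2c.png",a)
E
```

```text
True [ 0.44  -0.28   0.043]
rim ((0.43966546654701233, -0.28053149580955505), 0.03460250422358513) 0.07501835295879991 29.8667
tweezers [0.89]
holder [0.82]
32.225
```

View pics/tw2c.png

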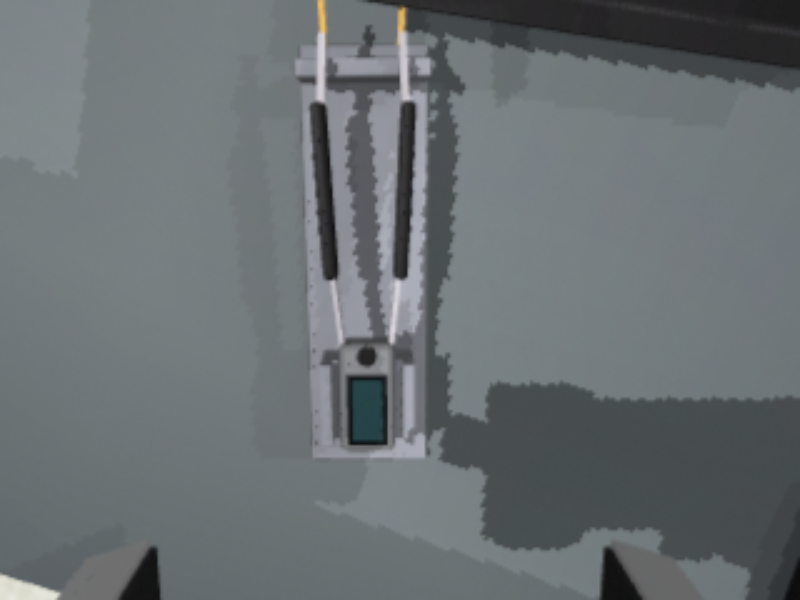

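```bash
cat > twfit.py <<'E'
from h import *
np.set_printoptions(suppress=True,precision=4)
def grips(s,c,rad=.05,h=.04,thr=60):
    P=onplane(s,np.stack(np.mgrid[:640,:480],-1).reshape(-1,2),h).reshape(640,480,3).transpose(1,0,2)
    m=((s["img"].max(2)<thr)&(np.hypot(P[...,0]-c[0],P[...,1]-c[1])<rad)).astype(np.uint8)
    n,l,st,ce=cv2.connectedComponentsWithStats(m); out=[]
    for i in range(1,n):
        if st[i,4]<120: continue
        (cx,cy),wh,a=cv2.minAreaRect(P[l==i][:,:2].astype(np.float32)); out.append(((cx,cy),wh,a,st[i,4],ce[i]))
    return out
if __name__=="__main__":
    s=dict(np.load("w_tw2.npz"))
    for g in grips(s,(.472,.217)): print(g)
    # body rear edge, tips
    print("rear",onplane(s,[316.8,238.8],.042),"tipmid",onplane(s,[314.6,61],.036), "org",onplane(s,[315.7,136.4],.04))
    P=pts(s); g=np.load("m_w2_tweezers.npy")&(s["range_z"]>0); q=P[g]; q=q[q[:,2]>.034]
    u=np.array([np.cos(.347),np.sin(.347)]); print("extent along",np.percentile(q[:,:2]@u,[0,1,99,100]), np.median(q@[-np.sin(.347),np.cos(.347),0]), q[:,2].max())
    print(np.percentile(P[g][:,2],[5,50,90]))
    img=s["img"].astype(int); y=(img[...,2]-img[...,0]>60)&(np.mgrid[:480,:640][0]<110); v,uu=np.nonzero(y&(abs(np.mgrid[:480,:640][1]-315)<40)); print("brass",uu.min(),uu.max(),v.min(),v.max(), onplane(s,[uu.mean(),v.min()],.036))
E
python3 twfit.py
```

```text
((0.48555344343185425, 0.2071797251701355), (0.0556049607694149, 0.004421460907906294), 16.997955322265625, np.int32(351), array([331.5527, 135.3333]))
((0.47591662406921387, 0.23229588568210602), (0.05577414482831955, 0.004988471511751413), 22.956947326660156, np.int32(342), array([299.9386, 138.5906]))
rear [[0.3977 0.1897 0.042 ]] tipmid [[0.5357 0.2396 0.036 ]] org [[0.4812 0.2197 0.04  ]]
extent along [0.4374 0.4386 0.5813 0.5864] 0.04378440876743289 0.04281405435163027
[0.0352 0.039  0.0413]
brass 297 331 60 72 [[0.5358 0.2416 0.036 ]]
```

```bash
python3 - <<'E'
from h import *
np.set_printoptions(suppress=True,precision=4)
rv=rot(.349).as_rotvec(); c=np.array([.481,.2196])
r.gripper_to(.055,20)
r.movep([*c,.10],rv); print(r.servo_line([*c,.042],v=.08,guard=6),r.get_obs()["tool_pos"],r.get_obs()["t"])
for w in [.031,.028,.026]:
    r.gripper_to(w,20); o=r.get_obs(); print(w,o["grip_width"],o["grasp_force"],o["wrist_force"],o["moment"],o["t"])
E
```

```text
False [0.4814 0.2197 0.0423] 34.4333
0.031 0.0310431198709943 5.164659842848778 [0.337  0.3122 2.3517] [0.0824 0.0739 0.0662] 35.0083
0.028 0.028009744023533678 6.928438916802406 [0.0745 0.1113 2.2694] [0.1028 0.0078 0.0064] 35.2917
0.026 0.0259841833422973 8.228013664484024 [1.0248 0.8362 3.2651] [ 0.1853 -0.0492 -0.026 ] 35.55
```

```bash
python3 - <<'E'
from h import *
np.set_printoptions(suppress=True,precision=4)
p=r.get_obs()["tool_pos"]; r.servo_line([p[0],p[1],.07],v=.05); r.servo_line([p[0],p[1],.14],v=.15)
r.movep([.6193,-.1454,.10],rot(-.299).as_rotvec()); r.servo_line([.6193,-.1454,.045],v=.1); r.wait(.3)
o=r.get_obs(); print(o["t"],o["grip_width"],o["grasp_force"],o["wrist_force"],o["tool_pos"])
s=wsnap(); np.savez("w_end1.npz",**s); cv2.imwrite("pics/end1.png",cv2.resize(s["img"][0:240,160:480],(800,600)))
E
```

```text
39.3333 0.026546108055122624 7.189380526542664 [ 0.5315 -0.4406 -1.0744] [ 0.6198 -0.1457  0.0458]
```

View pics/end1.png

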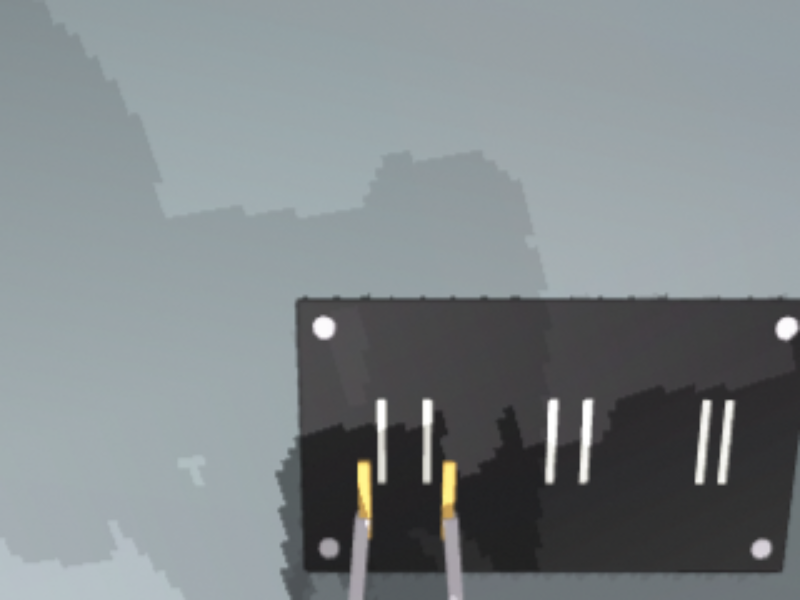

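```bash
cat > tips.py <<'E'
from h import *
from fit import lines
np.set_printoptions(suppress=True,precision=4)
A=-.299; U=np.array([np.cos(A),np.sin(A)]); V=np.array([-np.sin(A),np.cos(A)])
def analyse(s):
    P=pts(s); im=s["img"].astype(int); v,u=np.mgrid[:480,:640]
    m=((im[...,2]-im[...,0]>60)&(im[...,2]>120)&(v<300)&(s["range_z"]>0)&(np.hypot(P[...,0]-.67,P[...,1]+.165)<.06)&(P[...,2]>.008)).astype(np.uint8)
    n,l,st,ce=cv2.connectedComponentsWithStats(m); res=[]
    for i in np.argsort(-st[1:,4])[:2]+1:
        vv,uu=np.nonzero(l==i); zt=np.median(P[l==i][:,2])
        top=vv<=vv.min()+3; L,Rr=uu[top].min(),uu[top].max()+1
        q=onplane(s,[[L-.5,vv.min()-.5],[Rr-.5,vv.min()-.5]],zt)
        res.append((uu.mean(),q,zt,st[i,4]))
    res.sort(key=lambda e:e[0])
    (_,ql,zl,_),(_,qr,zr,_)=res
    il,ir=ql[1],qr[0]
    print("tipz",zl,zr,"inner gap",np.linalg.norm(il-ir)*1e3,"outer",np.linalg.norm(ql[0]-qr[1])*1e3)
    mid=(ql.mean(0)+qr.mean(0))[:2]/2; print("tip mid",mid,"dir",np.degrees(np.arctan2(*(il-ir)[[1,0]])))
    return mid
if __name__=="__main__":
    s=dict(np.load("w_end1.npz")); mid=analyse(s)
    for o in lines(s): 
        if .012<o[2]<.022: print(np.round(o[:5],4))
    P=pts(s); T=np.load("w_end1.npz")["extrinsics"]; print(T[:3,3])
    for vv in range(184,240,8): 
        row=[(u,round(float(P[vv,u,2]),4)) for u in range(296,350) if P[vv,u,2]>.02]; print(vv,row[:2],row[-2:])
E
python3 tips.py
```

```text
tipz 0.03818860628417549 0.03816472679760627 inner gap 13.125905626291534 outer 17.65206223981481
tip mid [ 0.677  -0.1633] dir 72.82117993406226
[  0.6898  -0.1416   0.0213   0.0027 152.    ]
[  0.6778  -0.1579   0.0179   0.0022 133.    ]
[  0.6748  -0.1676   0.0179   0.0017 134.    ]
[  0.6665  -0.1934   0.0184   0.0022 138.    ]
[  0.6643  -0.2005   0.0184   0.0024 144.    ]
[  0.6565  -0.2249   0.0179   0.0021 134.    ]
[  0.6551  -0.2296   0.0179   0.0022 135.    ]
[ 0.6999 -0.1703  0.2049]
184 [(303, 0.0353), (304, 0.0364)] [(340, 0.036), (341, 0.0349)]
192 [(303, 0.0374), (304, 0.038)] [(340, 0.0383), (341, 0.0376)]
200 [(303, 0.0382), (304, 0.0388)] [(339, 0.0383), (340, 0.0382)]
208 [(302, 0.0381), (303, 0.0398)] [(341, 0.0396), (342, 0.0387)]
216 [(301, 0.0391), (302, 0.0407)] [(342, 0.0389), (343, 0.04)]
224 [(301, 0.0386), (302, 0.0406)] [(342, 0.0396), (343, 0.0401)]
232 [(300, 0.0412), (301, 0.0394)] [(343, 0.04), (344, 0.0393)]
```

```bash
python3 - <<'E'
from h import *
from tips import *
r.servo_line([.6186,-.1449,.045],v=.03); r.servo_line([.6186,-.1449,.025],v=.04,guard=8)
r.gripper_to(.0242,25); r.wait(.8)
for _ in range(4): o=r.get_obs(); print(o["t"],o["grip_width"],o["grasp_force"],o["wrist_force"],o["tool_pos"]); r.wait(.05)
s=wsnap(); np.savez("w_end2.npz",**s); mid=analyse(s)
L=[o for o in lines(s) if .010<o[2]<.022 and o[3]<.004]; print([np.round(o[:4],4) for o in L])
c=r.snapshot("side"); cv2.imwrite("pics/end2.png",np.hstack([cv2.resize(s["img"][120:240,240:400],(400,300),interpolation=cv2.INTER_CUBIC),cv2.resize(c["img"][80:380,340:640][:225],(400,300))]))
E
```

```text
41.3333 0.02439215535914706 8.525357097387314 [ 0.1949  0.2606 -0.7219] [ 0.6186 -0.1449  0.025 ]
41.3833 0.02453591581141455 8.525382578372955 [ 0.3622  0.1837 -1.0203] [ 0.6186 -0.1449  0.025 ]
41.4333 0.02444480246316122 8.525429517030716 [-0.6162 -0.6124 -1.2809] [ 0.6186 -0.1449  0.025 ]
41.4833 0.024393091703093398 8.525393307209015 [-0.3841  0.9928 -0.9395] [ 0.6186 -0.1449  0.025 ]
tipz 0.017193644315060846 0.017201686661691334 inner gap 10.419185155388442 outer 14.49628143651642
tip mid [ 0.6758 -0.1625] dir 72.84655535500204
[array([ 0.6911, -0.1421,  0.0201,  0.0029]), array([ 0.6665, -0.1933,  0.018 ,  0.0023]), array([ 0.6643, -0.2005,  0.0181,  0.0021]), array([ 0.6568, -0.2249,  0.018 ,  0.0022]), array([ 0.6553, -0.2296,  0.018 ,  0.0021])]
```

View pics/end2.png

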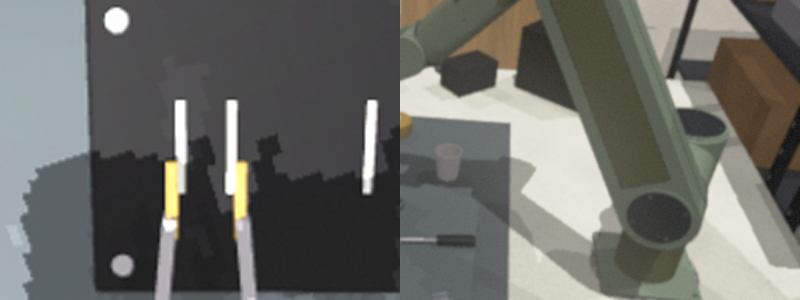

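```bash
python3 - <<'E'
from h import *
from tips import *
for w in [.0240]:
    r.gripper_to(w,25); r.wait(.6)
    W_=[]
    for _ in range(25): W_.append(r.get_obs()["grip_width"]); r.wait(.02)
    o=r.get_obs(); print(w,np.mean(W_),np.std(W_),o["grasp_force"],o["t"],np.abs(o["joint_velocities"]).max())
    for _ in range(3): analyse(wsnap())
E
```

```text
0.024 0.024183731190715273 0.0001451209105253144 8.736431300640106 42.8667 0.0016012177750213104
tipz 0.017079439198069257 0.017199409517916736 inner gap 10.422626365814967 outer 14.047477999767276
tip mid [ 0.6757 -0.1626] dir 72.9329791958193
tipz 0.017105086291527904 0.017157313674599495 inner gap 10.42254647200105 outer 14.047707430344657
tip mid [ 0.6757 -0.1626] dir 72.88531936905639
tipz 0.01712491150568514 0.01714668531254232 inner gap 10.421352920318798 outer 14.046160623660404
tip mid [ 0.6757 -0.1626] dir 72.85592766426706
```

```bash
python3 -c "
from bench import r
r.wait(.3); print(r.close_job())"
```

```text
the job is handed in; nothing more can be done
None
```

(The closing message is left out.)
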